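Proof-pull three spring clips and scrap the weak one

ROBOT

A 6-joint arm with a two-finger parallel gripper is mounted at the origin on the work surface. World frame = base frame: x ahead of the robot, y to its left, z up, the work surface at z = 0. Lengths are in m, angles in rad, forces in N, time in s.
With the tool pointing down it reaches from about 0.3 to 0.875 m from the base axis. Payload 6.4 kg.
Tool frame: the origin (TCP) lies at the centre of the arm's flange, where the gripper is bolted on; the fingertips stand 173 mm ahead of it and the grasp point (between the pads) lies 155 mm ahead of it; z points along the fingers, x is the direction in which the jaws open and shut, and the axes are right-handed (so a half turn about z gives the same grasp; the last joint's range is limited). The gripper opens to 85 mm and grips with 20 to 120 N. Pads are 22 mm wide; open, the fingers measure 114 mm over their backs; the gripper's body (76 mm by 85 mm) begins 54 mm behind the grasp point. The pads swing forward as they close: fully open they stand 13 mm farther back than shut.
Start: joints at [0.967, 0.181, 1.607, -0, 1.354, -0.206], TCP at [0.223, 0.53, 0.405] pointing down, gripper open.
Joint ranges: [-2.99, 2.99], [-0.89, 2.07], [0.3, 2.58], [-1.14, 4.28], [0, 2.63], [-3.12, 3.12]. Speed limits (rad/s): [2.57, 2.57, 3.01, 3.14, 3.14, 3.14].

INTERFACE

Orientations are given as a unit quaternion [w, x, y, z].
In Python, from bench import ctrl gives the robot as it stands. The module is installed in compiled form; this text tells all that it offers.
- The arm moves only by the tool move_arm, never from a script. Its argument "moves" is a list of rows, each an object of numbers: "gripper": the opening in per cent of the stroke, from 0 (shut) to 100 (fully open); "x", "y", "z": the shift along the tool's x, y, z in cm; "roll": the turn about the tool's z in degrees. In form: [{"gripper": .., "x": .., "y": .., "z": .., "roll": ..}, ...]. A call has 1 to 5 rows; each row shifts and turns the commanded pose from where the row before left it, along the tool's axes as they then stand; what a row does not reach is not made up. A row lasts 1/8 s, in which the tool goes at most 62.5 mm and 10.7 degrees, less where a joint would pass 70% of its speed; a pose out of reach is approached as far as the arm can. A call is refused whole if a number of a shift passes 6.25 or a number of a turn 10.7, either way. A call with a gripper value outside its range is refused whole. The fingers move at their own pace and stop on an object; the grip force is fixed at half the most. Time passes only in rows, so rows that do not move let the fingers close. It gives the time, the measured TCP pose, the force and the opening at its end, in the units of the state.
- ctrl.get_obs(): the state, without advancing time (a new reading comes with each control period).
- ctrl.camera(name): name is "side" or "top" or "wrist"; returns a dict with "img" (420x560x3 uint8, red, green, blue), "fx", "fy", "cx", "cy" (pixels), "D" ([k1, k2, p1, p2, k3] as OpenCV has them; the pictures are not rectified), "world_from_camera" (4x4, takes a point from camera to world coordinates); the wrist camera has in their place "tool_from_camera" (4x4, takes a point from camera to tool coordinates, whose origin is the TCP and whose axes are the tool frame's). Camera axes: x right, y up, looking along -z (the intrinsics and any distortion apply to the point x, -y, -z); pixel columns grow to the right and rows downward; lengths in m; the calibration is good to about 2 mm. A picture is of the moment at which its call begins: read the wrist's pose just before it. There is no depth.
- ctrl.hand_in(): hands the job in, once; it reports no verdict.
The state is a dict: "time_s": time; "q": joint angles; "dq": joint speeds; "joint_efforts": joint torques, N m; "eef_pos": TCP position; "eef_rot": TCP orientation; "wrist_force": force on the tool from outside, world axes, zero at the start; "torque": the same for the moment, N m; "opening": opening from 0.0 (shut) to 1.0 (fully open).
Only numpy, scipy, OpenCV 4.12 (cv2) and the standard library are available. Lean on these libraries where they do the work, as an engineer would, in place of code of your own. Each camera call takes 0.05 s, during which the arm holds its last target. There are 200 camera calls.

TASK

Three spring clips sit in the pull-test jig, each pinching a pull tag; one of them, you cannot see which, has a tired spring: compare them by tugging tags one at a time, gently and straight out of the jaws, with about 8 N and never more than 12. A good clip holds, so stop there and let go, leaving the good clips in their seats with their tags unslipped; the weak clip's tag slides, but do not draw it out until you have felt at least one other clip hold. Then, with the weak clip still in its seat, draw its tag right out and lay it on the bench, put the bare weak clip into the open scrap tray, and leave the other things alone.

Things in the scene. Friction and masses are not known exactly. Their poses are not given: they have to be found in the camera images.
- jig: Pull-test jig, fixed; base 100 x 270 mm. Origin at bench height, 5 mm in front of the middle clip's barrel axis. x points from tags to clips: tags are drawn along -x; y runs along the three seats, 80 mm apart. Seats are on a shuttle, top 20 mm above the bench, with posts up to 50 mm either side of each clip's jaws, which hold the clip back. The shuttle is sprung: it gives 1 mm per 4 N of pull.
- shuttle (a joint): How far the sprung shuttle with the three clips is drawn out along the jig's -x (m): 0 at rest, 0.001 for each 4 N of pull; 13 N is 0.00325.
- scrap_tray_in (a point): Centre of the inner floor of the scrap tray: open steel tray 130 (x) x 160 (y) x 35 mm high, walls 4 mm, inner floor about 4 mm above the bench (the only open tray beside the jig; a closed black case of like size lies on the jig's other side).
- clip_a: Steel spring clip, 120 g, in one of the three seats. Origin on the barrel axis at its underside, 20 mm above the bench; axes as the jig's. Two level jaws reach 42 mm to the front (-x) of the barrel axis, 8 to 24 mm above the underside, and pinch the tag along y. 2 mm of play in its seat; lifts straight up and out. Good clips let their tag slip at 15 N or more, the weak one at 3 to 5 N.
- clip_a_center (a point): Centre of clip_a, on its barrel axis, 33 mm above its underside and 53 mm above the bench. Under it a cross block 14 (x) x 46 (y) x 30 (z) mm; the upright round spring barrel, 18 mm in diameter, rises from 50 to 86 mm above the bench: grasp it there. Any of the three clips may be the weak one; they look alike.
- tag_a: The tag of clip_a; origin under the middle of its grip tab, axes as the jig's.
- tag_a_center (a point): Centre of the grip tab of the tag in clip_a, 37 mm above the bench, 70 mm in front (-x) of the clip's barrel axis; axes as the jig's. Upright brass tab 30 (x) x 10 (y, grasp this thickness) x 26 (z) mm; from its +x face a steel tongue, 4 mm thick, 14 mm high, 14 mm of it in the open, runs 26 mm deep into the jaws. 30 g. Free after sliding 26 mm.
- clip_b: Steel spring clip, 120 g, in one of the three seats. Origin on the barrel axis at its underside, 20 mm above the bench; axes as the jig's. Two level jaws reach 42 mm to the front (-x) of the barrel axis, 8 to 24 mm above the underside, and pinch the tag along y. 2 mm of play in its seat; lifts straight up and out. Good clips let their tag slip at 15 N or more, the weak one at 3 to 5 N.
- clip_b_center (a point): Centre of clip_b, on its barrel axis, 33 mm above its underside and 53 mm above the bench. Under it a cross block 14 (x) x 46 (y) x 30 (z) mm; the upright round spring barrel, 18 mm in diameter, rises from 50 to 86 mm above the bench: grasp it there. Any of the three clips may be the weak one; they look alike.
- tag_b: The tag of clip_b; origin under the middle of its grip tab, axes as the jig's.
- tag_b_center (a point): Centre of the grip tab of the tag in clip_b, 37 mm above the bench, 70 mm in front (-x) of the clip's barrel axis; axes as the jig's. Upright brass tab 30 (x) x 10 (y, grasp this thickness) x 26 (z) mm; from its +x face a steel tongue, 4 mm thick, 14 mm high, 14 mm of it in the open, runs 26 mm deep into the jaws. 30 g. Free after sliding 26 mm.
- clip_c: Steel spring clip, 120 g, in one of the three seats. Origin on the barrel axis at its underside, 20 mm above the bench; axes as the jig's. Two level jaws reach 42 mm to the front (-x) of the barrel axis, 8 to 24 mm above the underside, and pinch the tag along y. 2 mm of play in its seat; lifts straight up and out. Good clips let their tag slip at 15 N or more, the weak one at 3 to 5 N.
- clip_c_center (a point): Centre of clip_c, on its barrel axis, 33 mm above its underside and 53 mm above the bench. Under it a cross block 14 (x) x 46 (y) x 30 (z) mm; the upright round spring barrel, 18 mm in diameter, rises from 50 to 86 mm above the bench: grasp it there. Any of the three clips may be the weak one; they look alike.
- tag_c: The tag of clip_c; origin under the middle of its grip tab, axes as the jig's.
- tag_c_center (a point): Centre of the grip tab of the tag in clip_c, 37 mm above the bench, 70 mm in front (-x) of the clip's barrel axis; axes as the jig's. Upright brass tab 30 (x) x 10 (y, grasp this thickness) x 26 (z) mm; from its +x face a steel tongue, 4 mm thick, 14 mm high, 14 mm of it in the open, runs 26 mm deep into the jaws. 30 g. Free after sliding 26 mm.
- spray_can: bystander: upright can, 54 mm diameter, 150 mm high.
- tape_roll: bystander: black roll of tape lying flat, 68 mm diameter, 19 mm high.
- spanner_grip (a point): bystander: spanner, 190 mm, lying behind the jig; point on its handle.
- screwdriver_grip (a point): bystander: screwdriver, 200 mm; point on its handle.
- hex_bolt: bystander: hexagon bolt standing on its head, 45 mm high.
- grinder: bystander: angle grinder, 280 mm long, lying at the right.
- filter: bystander: round respirator filter, 84 mm diameter, 34 mm high.
Not all that is in view belongs to the job. Leave any purple or red look-alike of the clip_b alone.

How it is judged:
On the way, in this order (a step that is already met when the one before it is completed fails the run):
1. before any tag is out, a good clip has been felt to hold against a tug (shuttle drawn 1.5 mm, 6 N; a weak clip slips before that) (value of joint shuttle above 0.0015 m), for 0.05 s.
2. one tag (the weak clip's: no other slides within the force limit) has been drawn right out while its clip sits in its seat (((x of tag_a_center in the frame of clip_a below -0.1 m and distance of clip_a_center from where it was at the start of the episode below 0.012 m) or (x of tag_b_center in the frame of clip_b below -0.1 m and distance of clip_b_center from where it was at the start of the episode below 0.012 m) or (x of tag_c_center in the frame of clip_c below -0.1 m and distance of clip_c_center from where it was at the start of the episode below 0.012 m))), for 0.1 s.
3. a bare clip, without its tag, is in the scrap tray (((x of clip_a_center in the frame of scrap_tray_in between -0.06 and 0.06 m and y of clip_a_center in the frame of scrap_tray_in between -0.075 and 0.075 m and z of clip_a_center in the frame of scrap_tray_in below 0.045 m and distance between tag_a_center and clip_a_center above 0.06 m) or (x of clip_b_center in the frame of scrap_tray_in between -0.06 and 0.06 m and y of clip_b_center in the frame of scrap_tray_in between -0.075 and 0.075 m and z of clip_b_center in the frame of scrap_tray_in below 0.045 m and distance between tag_b_center and clip_b_center above 0.06 m) or (x of clip_c_center in the frame of scrap_tray_in between -0.06 and 0.06 m and y of clip_c_center in the frame of scrap_tray_in between -0.075 and 0.075 m and z of clip_c_center in the frame of scrap_tray_in below 0.045 m and distance between tag_c_center and clip_c_center above 0.06 m))), for 0.1 s.
At the end, for the whole second after the job is handed in: The weak clip rests in the scrap tray (barrel centre within 60 x 75 mm of its middle, under 45 mm above its floor); its tag lies on the bench (tab centre below 21 mm, over 85 mm from the tray middle); good clips moved under 12 mm, their tags slid under 6 mm; all let go (((x of clip_a_center in the frame of scrap_tray_in between -0.06 and 0.06 m and y of clip_a_center in the frame of scrap_tray_in between -0.075 and 0.075 m and z of clip_a_center in the frame of scrap_tray_in below 0.045 m and distance between tag_a_center and clip_a_center above 0.06 m and linear speed of each of clip_a, tag_a below 0.03 m/s and height (world z) of tag_a_center below 0.021 m and horizontal distance between tag_a_center and scrap_tray_in above 0.085 m and distance of each of clip_b_center, clip_c_center from where it was at the start of the episode below 0.012 m and not (x of tag_b_center in the frame of clip_b below -0.076 m) and not (x of tag_c_center in the frame of clip_c below -0.076 m)) or (x of clip_b_center in the frame of scrap_tray_in between -0.06 and 0.06 m and y of clip_b_center in the frame of scrap_tray_in between -0.075 and 0.075 m and z of clip_b_center in the frame of scrap_tray_in below 0.045 m and distance between tag_b_center and clip_b_center above 0.06 m and linear speed of each of clip_b, tag_b below 0.03 m/s and height (world z) of tag_b_center below 0.021 m and horizontal distance between tag_b_center and scrap_tray_in above 0.085 m and distance of each of clip_a_center, clip_c_center from where it was at the start of the episode below 0.012 m and not (x of tag_a_center in the frame of clip_a below -0.076 m) and not (x of tag_c_center in the frame of clip_c below -0.076 m)) or (x of clip_c_center in the frame of scrap_tray_in between -0.06 and 0.06 m and y of clip_c_center in the frame of scrap_tray_in between -0.075 and 0.075 m and z of clip_c_center in the frame of scrap_tray_in below 0.045 m and distance between tag_c_center and clip_c_center above 0.06 m and linear speed of each of clip_c, tag_c below 0.03 m/s and height (world z) of tag_c_center below 0.021 m and horizontal distance between tag_c_center and scrap_tray_in above 0.085 m and distance of each of clip_a_center, clip_b_center from where it was at the start of the episode below 0.012 m and not (x of tag_a_center in the frame of clip_a below -0.076 m) and not (x of tag_b_center in the frame of clip_b below -0.076 m)))); the robot touches nothing.
It fails at once if a tag is pulled with more than 13 N (the sprung shuttle is drawn out more than 3.25 mm) (value of joint shuttle above 0.00325 m).
It fails at once if a bystander is shoved more than 30 mm (distance of any of spray_can, tape_roll, spanner_grip, screwdriver_grip, hex_bolt, grinder, filter from where it was at the start of the episode above 0.03 m).
It also fails if it takes over 72 s, if anything falls off the work surface, if the arm or the gripper's body presses on something with over 40 N, if the wrist force passes 120 N, or if a joint passes its speed limit or range.

## Working session

There is one attempt and no reset: what is moved stays moved. The work goes in short steps, Python scripts to look and compute and a tool call to move; the robot and the scene stay as the last step left them, time stands still between calls to the robot, and variables do not carry over. Pictures are saved under pics/ and viewed, about 8 in all and at most 12, crops included, and the job is handed in when it is done.

Besides the shell and the picture viewer there is one more tool, called after "Request:" in YAML: its name, and indented under it one key for each argument. move_arm: Moves the arm, as the interface text tells. Its arguments: {"type":"object","properties":{"moves":{"type":"array","items":{"type":"object","properties":{"gripper":{"type":"number"},"x":{"type":"number"},"y":{"type":"number"},"z":{"type":"number"},"roll":{"type":"number"}}}}},"required":["moves"]}

```bash
mkdir -p pics
cat > h.py <<'E'
import numpy as np, cv2
from bench import ctrl
from scipy.spatial.transform import Rotation as R
def pose(o):
    w,x,y,z=o["eef_rot"]; T=np.eye(4); T[:3,:3]=R.from_quat([x,y,z,w]).as_matrix(); T[:3,3]=o["eef_pos"]; return T
def shot(name,fn):
    o=ctrl.get_obs(); c=ctrl.camera(name)
    W=c["world_from_camera"] if "world_from_camera" in c else pose(o)@np.array(c["tool_from_camera"])
    cv2.imwrite(f"pics/{fn}.png",c["img"][:,:,::-1])
    np.savez(f"pics/{fn}.npz",W=np.array(W),K=np.array([[c["fx"],0,c["cx"]],[0,c["fy"],c["cy"]],[0,0,1]]),D=np.array(c["D"]))
def ray(fn,u,v):
    d=np.load(f"pics/{fn}.npz"); p=cv2.undistortPoints(np.array([[[u,v]]],float),d["K"],d["D"])[0,0]
    r=d["W"][:3,:3]@np.array([p[0],-p[1],-1]); return d["W"][:3,3],r/np.linalg.norm(r)
def atz(fn,u,v,z):
    o,r=ray(fn,u,v); return o+r*(z-o[2])/r[2]
def tri(*obs):
    A=np.zeros((3,3));b=np.zeros(3)
    for f,u,v in obs:
        o,r=ray(f,u,v);P=np.eye(3)-np.outer(r,r);A+=P;b+=P@o
    x=np.linalg.solve(A,b); return x,[np.linalg.norm((np.eye(3)-np.outer(ray(*q)[1],ray(*q)[1]))@(x-ray(*q)[0])) for q in obs]
def proj(fn,P):
    d=np.load(f"pics/{fn}.npz"); p=np.linalg.inv(d["W"])@np.append(P,1)
    return cv2.projectPoints(np.array([[p[0],-p[1],-p[2]]]),np.zeros(3),np.zeros(3),d["K"],d["D"])[0].ravel()
E
python3 - <<'E'
from h import *
np.set_printoptions(precision=4,suppress=True)
o=ctrl.get_obs(); print(o); print(pose(o))
for n in("top","side","wrist"): shot(n,n+"0")
a=cv2.imread("pics/top0.png");b=cv2.imread("pics/side0.png")
cv2.imwrite("pics/t.png",cv2.resize(a,(800,600)));cv2.imwrite("pics/s.png",cv2.resize(b,(800,600)))
for n in("top","side"): print(np.load(f"pics/{n}0.npz")["W"])
E
```

```text
{'time_s': 0.0, 'q': array([ 0.9667,  0.1815,  1.608 ,  0.    ,  1.3538, -0.2063]), 'dq': array([ 0.0009, -0.0009, -0.0008, -0.0004,  0.0008,  0.0003]), 'joint_efforts': array([ -0.    , -44.4879, -35.1331,  -0.0004,   0.0091,  -0.0001]), 'eef_pos': array([0.2226, 0.5299, 0.4038]), 'eef_rot': array([ 0.0003,  0.8329,  0.5535, -0.0008]), 'wrist_force': array([-0.4373,  0.3696,  0.2874]), 'torque': array([-0.0142,  0.0581, -0.0087]), 'opening': 1.0016481931815595}
[[ 0.3873  0.9219 -0.001   0.2226]
 [ 0.9219 -0.3873 -0.0014  0.5299]
 [-0.0017 -0.0004 -1.      0.4038]
 [ 0.      0.      0.      1.    ]]
[[ 0.0212  0.9973 -0.07    0.4599]
 [-0.9997  0.0205 -0.0108 -0.0428]
 [-0.0094  0.0702  0.9975  1.8658]
 [ 0.      0.      0.      1.    ]]
[[ 0.9569  0.1886 -0.2209  0.3156]
 [-0.2904  0.6329 -0.7177 -0.8981]
 [ 0.0045  0.7509  0.6604  0.8679]
 [ 0.      0.      0.      1.    ]]
```

View pics/t.png

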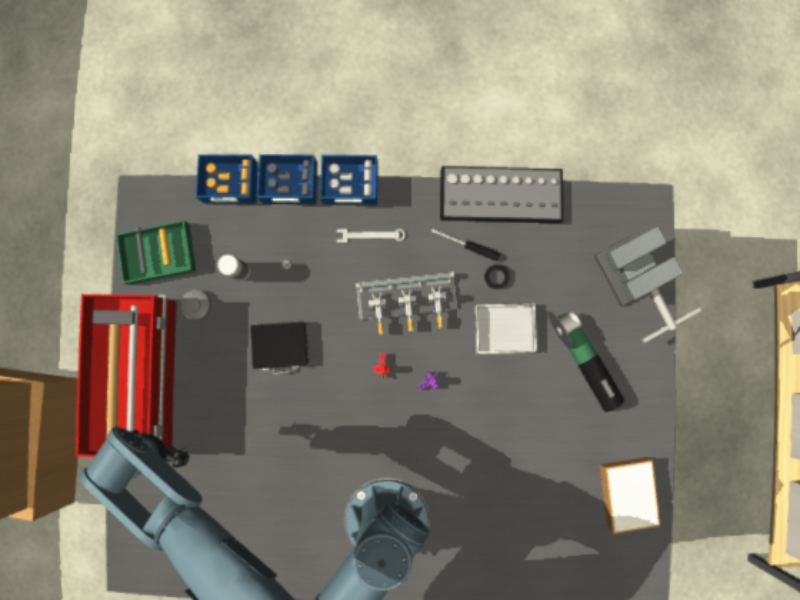

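View pics/s.png

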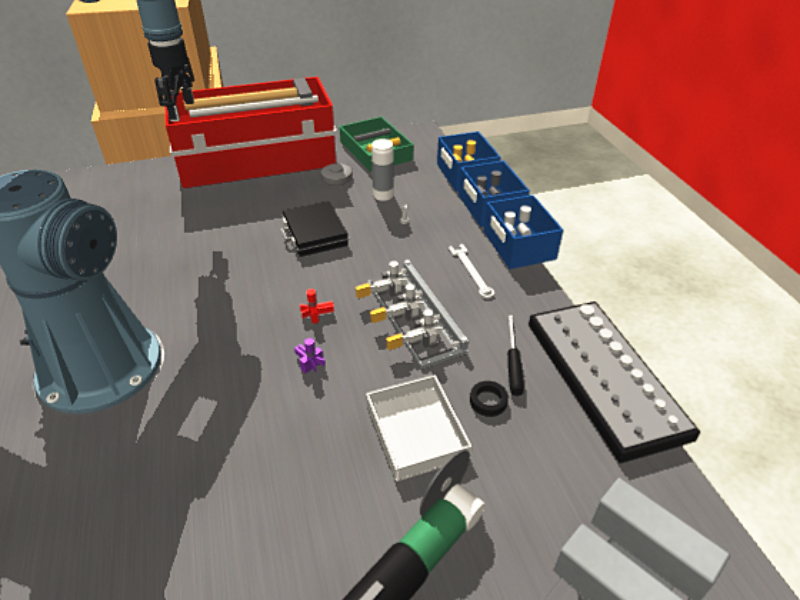

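The top view shows three clips with barrels at about (377,297), (407,296) and (437,293), and orange tags at (380,327), (409,324) and (439,321). The white open tray is at (507,328) and the black closed case at (280,345). The red (382,366) and purple (429,381) look-alikes lie loose on the bench, so they are not meant. The side view agrees: tags at (363,290), (379,315), (394,341).

Run:
```python
from h import *
np.set_printoptions(precision=4,suppress=True)
s=.7
T=[(380,327),(409,324),(439,321)];S=[(363,290),(379,315),(394,341)]
for t,q in zip(T,S): print(tri(("top0",t[0]*s,t[1]*s),("side0",q[0]*s,q[1]*s)), atz("top0",t[0]*s,t[1]*s,.045))
for t in [(377,297),(407,296),(437,293)]: print("barrel",atz("top0",t[0]*s,t[1]*s,.086))
for t in [(476,304),(536,304),(537,353),(477,354)]: print("tray",atz("top0",t[0]*s,t[1]*s,.035))
print(np.array(ctrl.camera("wrist")["tool_from_camera"]))
a=cv2.imread("pics/top0.png")[180:270,240:390];b=cv2.imread("pics/side0.png")[170:345,190:340]
cv2.imwrite("pics/c1.png",np.hstack([cv2.resize(a,(450,270),interpolation=cv2.INTER_CUBIC),cv2.resize(b[:90*1],(450,270),interpolation=cv2.INTER_CUBIC)])[:, :800])
```

```text
(array([0.5239, 0.0242, 0.0397]), [np.float64(0.0019944619024698084), np.float64(0.0019944619024699238)]) [0.5256 0.0237 0.045 ]
(array([ 0.5351, -0.0536,  0.0362]), [np.float64(0.0005624018450671764), np.float64(0.0005624018450671538)]) [ 0.5353 -0.0537  0.045 ]
(array([ 0.5435, -0.1336,  0.0394]), [np.float64(0.0016955584102424247), np.float64(0.0016955584102425765)]) [ 0.5449 -0.1337  0.045 ]
barrel [0.6026 0.0318 0.086 ]
barrel [ 0.6068 -0.0467  0.086 ]
barrel [ 0.6163 -0.1252  0.086 ]
tray [ 0.5933 -0.2333  0.035 ]
tray [ 0.5966 -0.3964  0.035 ]
tray [ 0.4643 -0.4003  0.035 ]
tray [ 0.4588 -0.2379  0.035 ]
[[ 1.      0.0009  0.0008 -0.0005]
 [ 0.0011 -0.9455 -0.3256 -0.0844]
 [ 0.0005  0.3256 -0.9455  0.0307]
 [ 0.      0.      0.      1.    ]]
```

Request:
move_arm:
  moves:
    - {"x": -3.4,"y": 4.5,"gripper": 50}
    - {"x": -3.4,"y": 4.5}
    - {"x": -3.4,"y": 4.5}
    - {"x": -3.4,"y": 4.5}
    - {"x": -3.4,"y": 4.5}

```text
validation failed for argument at $.mo...
```

Request:
move_arm:
  moves:
    - {"x": -3.4,"y": 4.5}
    - {"x": -3.4,"y": 4.5}
    - {"x": -3.4,"y": 4.5}
    - {"x": -3.4,"y": 4.5}
    - {"x": -3.4,"y": 4.5}

```text
validation failed for argument at $.mo...
```

Request:
move_arm:
  moves:
    - {"x": -3.4,"y": 4.5}
    - {"x": -3.0,"y": 4.0}
    - {"roll": -10}
    - {"roll": -10}
    - {"roll": -9.8}

```text
validation failed for argument at $.mo...
```

Request:
move_arm:
  moves:
    - {"z": 2.5}
    - {"z": 2.5}
    - {}

```text
validation failed for argument at $.mo...
```

Run:
```python
from h import *
np.set_printoptions(precision=4,suppress=True)
print(pose(ctrl.get_obs())); shot("wrist","w1")
cv2.imwrite("pics/w1b.png",cv2.resize(cv2.imread("pics/w1.png"),(800,600)))
```

```text
[[ 0.3874  0.9219 -0.0006  0.2227]
 [ 0.9219 -0.3874 -0.0009  0.53  ]
 [-0.001  -0.0002 -1.      0.4041]
 [ 0.      0.      0.      1.    ]]
```

View pics/w1b.png

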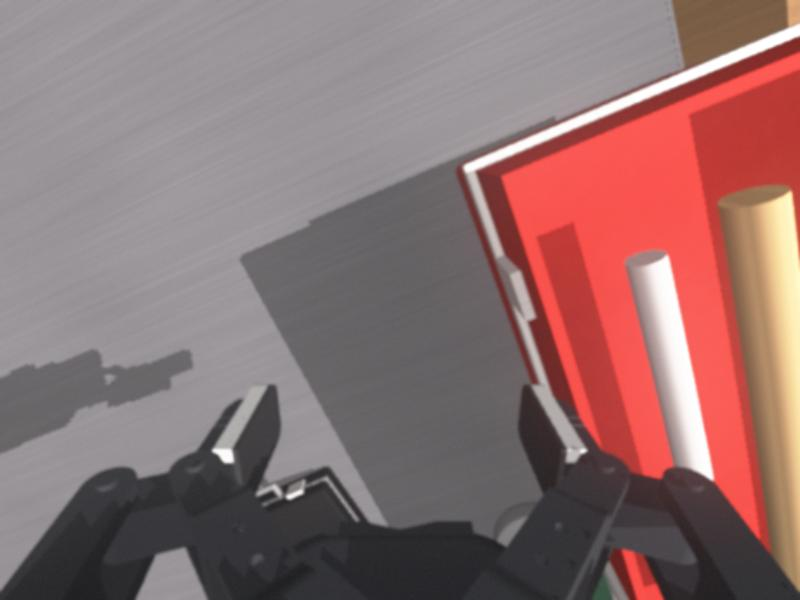

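The move format requires all keys in every row. I'm resending in full.

Request:
move_arm:
  moves:
    - {"x": -3.4,"y": 4.5,"z": 0,"roll": 0,"gripper": 50}
    - {"x": -3.4,"y": 4.5,"z": 0,"roll": 0,"gripper": 50}
    - {"x": -3.4,"y": 4.5,"z": 0,"roll": 0,"gripper": 50}
    - {"x": -3.4,"y": 4.5,"z": 0,"roll": 0,"gripper": 50}
    - {"x": -3.4,"y": 4.5,"z": 0,"roll": 0,"gripper": 50}

```text
time_s: 0.88
eef_pos: [0.3648, 0.2846, 0.4048]
eef_rot: [0.0, 0.833, 0.554, 0.0]
wrist_force: [0.8, 0.6, 0.5]
opening: 0.496
```

Request:
move_arm:
  moves:
    - {"x": -3.4,"y": 4.5,"z": 0,"roll": 0,"gripper": 50}
    - {"x": -3.4,"y": 4.5,"z": 0,"roll": 0,"gripper": 50}
    - {"x": -3.4,"y": 4.5,"z": 0,"roll": 0,"gripper": 50}
    - {"x": -3.4,"y": 4.5,"z": 0,"roll": 0,"gripper": 50}
    - {"x": -3.4,"y": 4.5,"z": 0,"roll": 0,"gripper": 50}

```text
time_s: 1.5
eef_pos: [0.5065, 0.0405, 0.4048]
eef_rot: [0.0, 0.833, 0.553, 0.0]
wrist_force: [0.8, 0.5, -0.3]
opening: 0.502
```

Request:
move_arm:
  moves:
    - {"x": -3.0,"y": 4.0,"z": 0,"roll": 0,"gripper": 50}
    - {"x": 0,"y": 0,"z": 0,"roll": -10,"gripper": 50}
    - {"x": 0,"y": 0,"z": 0,"roll": -10,"gripper": 50}
    - {"x": 0,"y": 0,"z": 0,"roll": -9.8,"gripper": 50}
    - {"x": 0,"y": 0,"z": 0,"roll": 0,"gripper": 50}

```text
time_s: 2.12
eef_pos: [0.5311, -0.0009, 0.4046]
eef_rot: [-0.0, 0.663, 0.748, -0.0]
wrist_force: [0.2, -0.5, 0.8]
opening: 0.5
```

Request:
move_arm:
  moves:
    - {"x": -5,"y": 0,"z": 2,"roll": 0,"gripper": 50}
    - {"x": 0,"y": 0,"z": 2,"roll": 0,"gripper": 50}
    - {"x": 0,"y": 0,"z": 0,"roll": 0,"gripper": 50}

```text
time_s: 2.5
eef_pos: [0.5366, -0.0506, 0.363]
eef_rot: [-0.002, 0.664, 0.748, -0.001]
wrist_force: [-0.6, 0.1, 0.7]
opening: 0.499
```

Run:
```python
from h import *
np.set_printoptions(precision=4,suppress=True)
print(pose(ctrl.get_obs())); shot("wrist","w1")
cv2.imwrite("pics/w1b.png",cv2.resize(cv2.imread("pics/w1.png"),(800,600)))
```

```text
[[-0.1182  0.993  -0.0036  0.5366]
 [ 0.993   0.1182  0.0013 -0.0506]
 [ 0.0017 -0.0034 -1.      0.363 ]
 [ 0.      0.      0.      1.    ]]
```

View pics/w1b.png

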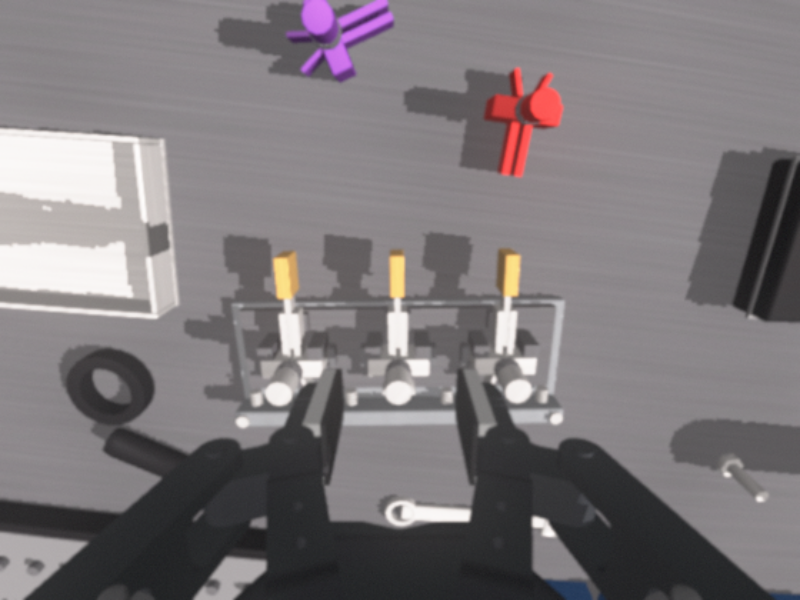

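The wrist view shows tabs at (286,275), (397,274) and (509,273), and barrel tops at (280,390), (398,390) and (517,390). The tray is on the left. I'm computing positions from this.

Run:
```python
from h import *
np.set_printoptions(precision=4,suppress=True)
s=.7
for n,u,v in [("tagR-in-image",510,270),("mid",397,272),("tagL",285,275)]:
    print(n,atz("w1",u*s,v*s,.05))
for u,v in [(518,392),(398,391),(279,392)]: print("bar",atz("w1",u*s,v*s,.086))
for u,v in [(510,297),(397,298),(288,299)]: print("tab +x lower",atz("w1",u*s,v*s,.05))
print(tri(("w1",397*s,272*s),("top0",409*s,324*s),("side0",379*s,313*s)))
print(tri(("w1",398*s,391*s),("top0",407*s,296*s)))
```

```text
tagR-in-image [0.517  0.0243 0.05  ]
mid [ 0.5275 -0.0529  0.05  ]
tagL [ 0.5386 -0.1296  0.05  ]
bar [0.5905 0.0357 0.086 ]
bar [ 0.5989 -0.0438  0.086 ]
bar [ 0.609  -0.1224  0.086 ]
tab +x lower [0.5362 0.0282 0.05  ]
tab +x lower [ 0.5462 -0.0507  0.05  ]
tab +x lower [ 0.5559 -0.1269  0.05  ]
(array([ 0.5336, -0.053 ,  0.04  ]), [np.float64(0.00332128080794384), np.float64(0.002043452260362728), np.float64(0.0015533468407598493)])
(array([ 0.6077, -0.0448,  0.0715]), [np.float64(0.0019784770392757747), np.float64(0.001978477039275798)])
```

Request:
move_arm:
  moves:
    - {"x": -0.1,"y": -0.5,"z": 4,"roll": 0,"gripper": 35}
    - {"x": 0,"y": 0,"z": 4,"roll": 0,"gripper": 35}
    - {"x": 0,"y": 0,"z": 2,"roll": 0,"gripper": 35}
    - {"x": 0,"y": 0,"z": 0,"roll": 0,"gripper": 35}

```text
time_s: 3.05
eef_pos: [0.5321, -0.0514, 0.2642]
eef_rot: [-0.001, 0.663, 0.749, -0.0]
wrist_force: [0.2, -0.1, 0.2]
opening: 0.347
```

Run:
```python
from h import *
np.set_printoptions(precision=4,suppress=True)
T=pose(ctrl.get_obs());print(T); shot("wrist","w2")
g=T@np.array([0,0,.155,1]); print(proj("w2",g[:3]), proj("w2",(T@np.array([0,0,.313,1]))[:3]))
cv2.imwrite("pics/w2b.png",cv2.resize(cv2.imread("pics/w2.png"),(800,600)))
```

```text
[[-0.1217  0.9926 -0.002   0.5321]
 [ 0.9926  0.1217  0.0007 -0.0514]
 [ 0.001  -0.0019 -1.      0.2642]
 [ 0.      0.      0.      1.    ]]
[280.0913 291.1192] [279.6747 198.4618]
```

View pics/w2b.png

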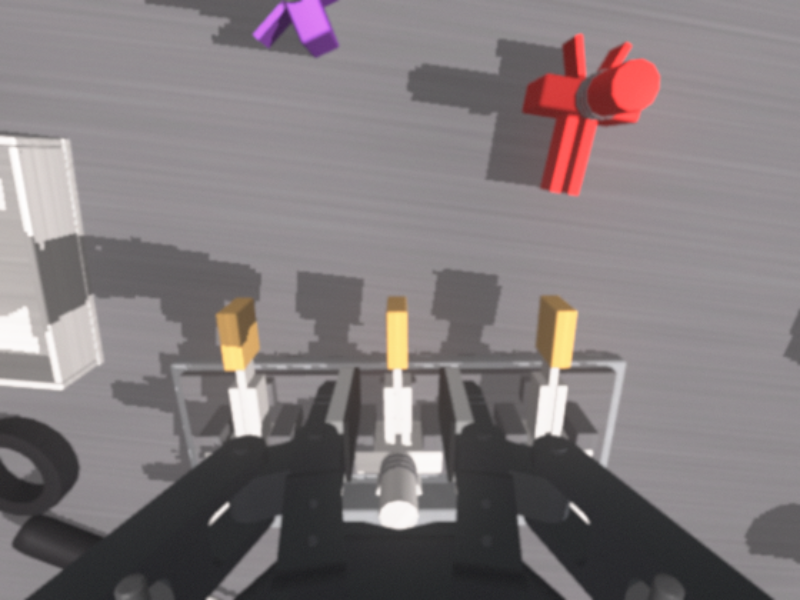

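The close view shows the middle tab's top face from (397,310) to (397,369), about 2 px left of the tool axis (400 px).

Run:
```python
from h import *
np.set_printoptions(precision=4,suppress=True)
s=.7; T=pose(ctrl.get_obs()); I=np.linalg.inv(T)
for n,u,v,z in [("mid",397.5,340,.05),("-x end",397,310,.05),("+x end",397.5,369,.05),("bar",399,515,.086),("L",244,340,.05),("Lsp",240,369,.05),("Rp",558,369,.05)]:
    p=atz("w2",u*s,v*s,z); print(n,p,(I@np.append(p,1))[:3]*100)
print(tri(("w1",397*s,298*s),("w2",397.5*s,369*s)))
```

```text
mid [ 0.5301 -0.0525  0.05  ] [-0.0513 -0.2829 21.5431]
-x end [ 0.5151 -0.0545  0.05  ] [-0.0707 -1.7946 21.5426]
+x end [ 0.5453 -0.0507  0.05  ] [-0.055   1.2538 21.5436]
bar [ 0.5992 -0.0434  0.086 ] [ 0.0068  6.6934 17.9454]
L [ 0.5389 -0.1248  0.05  ] [-7.34   -0.2877 21.5438]
Lsp [ 0.5547 -0.1268  0.05  ] [-7.7251  1.2549 21.5444]
Rp [0.5361 0.027  0.05  ] [ 7.7657  1.2823 21.5429]
(array([ 0.5477, -0.0505,  0.0455]), [np.float64(9.08099179822213e-05), np.float64(9.080991798220625e-05)])
```

Request:
move_arm:
  moves:
    - {"x": -0.06,"y": -0.3,"z": 2,"roll": 0,"gripper": 35}
    - {"x": 0,"y": 0,"z": 3,"roll": 0,"gripper": 35}
    - {"x": 0,"y": 0,"z": 2,"roll": 0,"gripper": 35}
    - {"x": 0,"y": 0,"z": 0,"roll": 0,"gripper": 35}

```text
time_s: 3.6
eef_pos: [0.5297, -0.0528, 0.1951]
eef_rot: [-0.0, 0.663, 0.749, -0.0]
wrist_force: [0.4, -1.0, -0.0]
opening: 0.352
```

Request:
move_arm:
  moves:
    - {"x": 0,"y": 0,"z": 0,"roll": 0,"gripper": 0}
    - {"x": 0,"y": 0,"z": 0,"roll": 0,"gripper": 0}
    - {"x": 0,"y": 0,"z": 0,"roll": 0,"gripper": 0}
    - {"x": 0,"y": 0,"z": 0,"roll": 0,"gripper": 0}

```text
time_s: 4.1
eef_pos: [0.5302, -0.0532, 0.1957]
eef_rot: [0.001, 0.663, 0.749, 0.001]
wrist_force: [0.8, -0.0, 4.0]
opening: 0.101
```

Request:
move_arm:
  moves:
    - {"x": 0,"y": -0.05,"z": -0.03,"roll": 0,"gripper": 0}
    - {"x": 0,"y": -0.05,"z": 0,"roll": 0,"gripper": 0}
    - {"x": 0,"y": 0,"z": 0,"roll": 0,"gripper": 0}

```text
time_s: 4.47
eef_pos: [0.5291, -0.0533, 0.1955]
eef_rot: [0.001, 0.663, 0.749, 0.0]
wrist_force: [4.0, 0.3, 5.1]
opening: 0.106
```

Request:
move_arm:
  moves:
    - {"x": 0,"y": -0.05,"z": 0,"roll": 0,"gripper": 0}
    - {"x": 0,"y": 0,"z": 0,"roll": 0,"gripper": 0}

```text
time_s: 4.72
eef_pos: [0.5287, -0.0534, 0.1955]
eef_rot: [0.001, 0.663, 0.749, 0.001]
wrist_force: [6.3, -0.3, 4.8]
opening: 0.104
```

Request:
move_arm:
  moves:
    - {"x": 0,"y": -0.05,"z": 0,"roll": 0,"gripper": 0}
    - {"x": 0,"y": 0,"z": 0,"roll": 0,"gripper": 0}

```text
time_s: 4.97
eef_pos: [0.5283, -0.0534, 0.1956]
eef_rot: [0.001, 0.663, 0.749, 0.001]
wrist_force: [7.0, -0.2, 3.5]
opening: 0.101
```

Request:
move_arm:
  moves:
    - {"x": 0,"y": -0.04,"z": 0,"roll": 0,"gripper": 0}
    - {"x": 0,"y": 0,"z": 0,"roll": 0,"gripper": 0}

```text
time_s: 5.22
eef_pos: [0.528, -0.0535, 0.1955]
eef_rot: [0.001, 0.663, 0.749, 0.001]
wrist_force: [7.0, 0.2, 4.2]
opening: 0.104
```

Request:
move_arm:
  moves:
    - {"x": 0,"y": -0.03,"z": 0,"roll": 0,"gripper": 0}
    - {"x": 0,"y": 0,"z": 0,"roll": 0,"gripper": 0}

```text
time_s: 5.48
eef_pos: [0.5277, -0.0535, 0.1955]
eef_rot: [0.001, 0.663, 0.749, 0.001]
wrist_force: [7.2, 0.5, 2.7]
opening: 0.103
```

Run:
```python
from h import *
print(ctrl.get_obs()["wrist_force"],ctrl.get_obs()["eef_pos"])
```

```text
[7.22771493 0.49237986 2.74561156] [ 0.52766721 -0.05352778  0.19552848]
```

Request:
move_arm:
  moves:
    - {"x": 0,"y": 0.1,"z": 0,"roll": 0,"gripper": 0}
    - {"x": 0,"y": 0,"z": 0,"roll": 0,"gripper": 0}

```text
time_s: 5.72
eef_pos: [0.5284, -0.0535, 0.1955]
eef_rot: [0.001, 0.663, 0.749, 0.0]
wrist_force: [4.1, -0.5, 5.8]
opening: 0.103
```

Request:
move_arm:
  moves:
    - {"x": 0,"y": 0.1,"z": 0,"roll": 0,"gripper": 0}
    - {"x": 0,"y": 0,"z": 0,"roll": 0,"gripper": 0}

```text
time_s: 5.98
eef_pos: [0.5291, -0.0534, 0.1955]
eef_rot: [0.001, 0.663, 0.749, 0.0]
wrist_force: [2.1, -0.7, 7.8]
opening: 0.106
```

Request:
move_arm:
  moves:
    - {"x": 0,"y": 0.07,"z": 0,"roll": 0,"gripper": 30}
    - {"x": 0,"y": 0,"z": 0,"roll": 0,"gripper": 30}
    - {"x": 0,"y": 0,"z": 0,"roll": 0,"gripper": 30}

```text
time_s: 6.35
eef_pos: [0.5287, -0.0528, 0.1941]
eef_rot: [-0.001, 0.663, 0.749, -0.001]
wrist_force: [-0.6, 0.7, -0.4]
opening: 0.298
```

Request:
move_arm:
  moves:
    - {"x": 0,"y": 0,"z": 0,"roll": 0,"gripper": 0}
    - {"x": 0,"y": 0,"z": 0,"roll": 0,"gripper": 0}
    - {"x": 0,"y": 0,"z": -0.08,"roll": 0,"gripper": 0}
    - {"x": 0,"y": 0,"z": 0,"roll": 0,"gripper": 0}

```text
time_s: 6.85
eef_pos: [0.5294, -0.0529, 0.1957]
eef_rot: [-0.0, 0.663, 0.749, -0.0]
wrist_force: [-0.1, 0.5, -1.5]
opening: 0.106
```

Request:
move_arm:
  moves:
    - {"x": 0,"y": -0.05,"z": 0,"roll": 0,"gripper": 0}
    - {"x": 0,"y": -0.05,"z": 0,"roll": 0,"gripper": 0}
    - {"x": 0,"y": -0.05,"z": 0,"roll": 0,"gripper": 0}
    - {"x": 0,"y": 0,"z": 0,"roll": 0,"gripper": 0}

```text
time_s: 7.35
eef_pos: [0.5282, -0.0532, 0.1959]
eef_rot: [0.0, 0.663, 0.749, 0.0]
wrist_force: [3.2, 1.0, -2.6]
opening: 0.106
```

Request:
move_arm:
  moves:
    - {"x": 0,"y": -0.05,"z": 0,"roll": 0,"gripper": 0}
    - {"x": 0,"y": 0,"z": 0,"roll": 0,"gripper": 0}

```text
time_s: 7.6
eef_pos: [0.5278, -0.0533, 0.196]
eef_rot: [0.0, 0.663, 0.749, 0.0]
wrist_force: [3.3, 0.5, -2.6]
opening: 0.105
```

Request:
move_arm:
  moves:
    - {"x": 0,"y": -0.05,"z": 0,"roll": 0,"gripper": 0}
    - {"x": 0,"y": 0,"z": 0,"roll": 0,"gripper": 0}

```text
time_s: 7.85
eef_pos: [0.5272, -0.0534, 0.196]
eef_rot: [0.0, 0.663, 0.749, 0.0]
wrist_force: [3.9, 0.6, -1.0]
opening: 0.103
```

Request:
move_arm:
  moves:
    - {"x": 0,"y": 0.2,"z": 0,"roll": 0,"gripper": 35}
    - {"x": 0,"y": 0,"z": 0,"roll": 0,"gripper": 35}
    - {"x": 0,"y": 0,"z": -5,"roll": 0,"gripper": 35}
    - {"x": 4,"y": 0,"z": -2,"roll": 0,"gripper": 35}
    - {"x": 4,"y": 0,"z": 0,"roll": 0,"gripper": 35}

```text
time_s: 8.48
eef_pos: [0.5198, 0.0267, 0.2679]
eef_rot: [0.002, 0.663, 0.749, 0.001]
wrist_force: [0.6, -0.0, -0.0]
opening: 0.347
```

Request:
move_arm:
  moves:
    - {"x": 0,"y": 0,"z": 0,"roll": 0,"gripper": 35}
    - {"x": 0,"y": 0,"z": 0,"roll": 0,"gripper": 35}

```text
time_s: 8.72
eef_pos: [0.5191, 0.0262, 0.2656]
eef_rot: [-0.0, 0.662, 0.749, -0.0]
wrist_force: [-0.1, -0.0, -0.9]
opening: 0.35
```

Run:
```python
from h import *
np.set_printoptions(precision=4,suppress=True)
T=pose(ctrl.get_obs());print(T,ctrl.get_obs()["wrist_force"]); shot("wrist","w3")
cv2.imwrite("pics/w3b.png",cv2.resize(cv2.imread("pics/w3.png")[180:390,50:330],(800,600),interpolation=cv2.INTER_CUBIC))
```

```text
[[-0.1227  0.9924 -0.0006  0.5191]
 [ 0.9924  0.1227 -0.0004  0.0262]
 [-0.0003 -0.0006 -1.      0.2656]
 [ 0.      0.      0.      1.    ]] [-0.1072 -0.0465 -0.9454]
```

View pics/w3b.png

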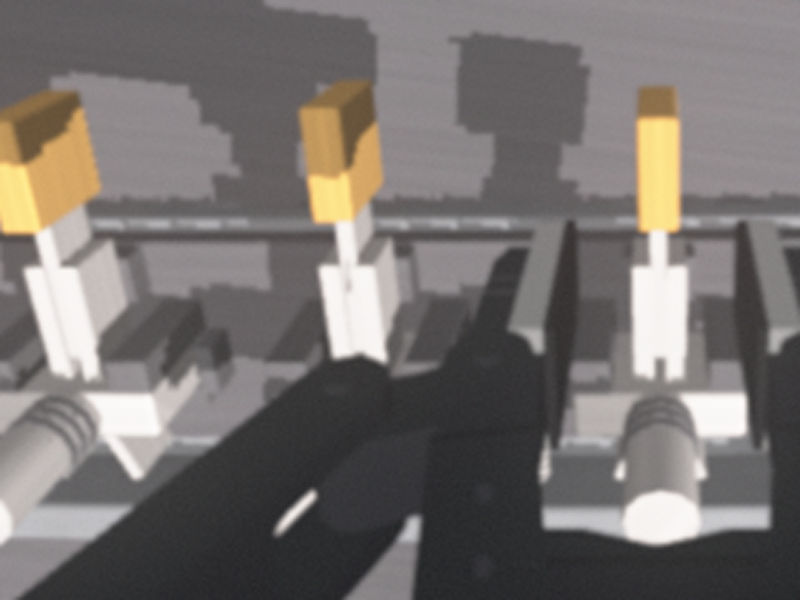

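The crop shows the middle tab's end at (334,222), while its neighbours' ends are at about 232 (right at (658,231), left at (20,233)). The middle tag has therefore already slid about 3 mm, so it is the weak one. Next I tug the right-hand tag to feel a good clip hold.

Request:
move_arm:
  moves:
    - {"x": 0,"y": -0.05,"z": 3,"roll": 0,"gripper": 35}
    - {"x": 0,"y": 0,"z": 4,"roll": 0,"gripper": 35}
    - {"x": 0,"y": 0,"z": 0,"roll": 0,"gripper": 35}
    - {"x": 0,"y": 0,"z": 0,"roll": 0,"gripper": 0}
    - {"x": 0,"y": 0,"z": 0,"roll": 0,"gripper": 0}

```text
time_s: 9.4
eef_pos: [0.5195, 0.0259, 0.1973]
eef_rot: [0.001, 0.663, 0.749, 0.001]
wrist_force: [-0.4, -1.4, -2.1]
opening: 0.1
```

Request:
move_arm:
  moves:
    - {"x": 0,"y": 0,"z": 0,"roll": 0,"gripper": 0}
    - {"x": 0,"y": 0,"z": -0.05,"roll": 0,"gripper": 0}
    - {"x": 0,"y": 0,"z": 0,"roll": 0,"gripper": 0}

```text
time_s: 9.78
eef_pos: [0.5191, 0.0262, 0.1969]
eef_rot: [0.001, 0.663, 0.749, 0.0]
wrist_force: [0.6, -0.1, 1.5]
opening: 0.105
```

Request:
move_arm:
  moves:
    - {"x": 0,"y": -0.05,"z": 0,"roll": 0,"gripper": 0}
    - {"x": 0,"y": -0.05,"z": 0,"roll": 0,"gripper": 0}
    - {"x": 0,"y": 0,"z": 0,"roll": 0,"gripper": 0}

```text
time_s: 10.15
eef_pos: [0.5183, 0.0261, 0.1968]
eef_rot: [0.001, 0.663, 0.749, 0.001]
wrist_force: [2.4, 0.6, 3.2]
opening: 0.104
```

Request:
move_arm:
  moves:
    - {"x": 0,"y": -0.05,"z": 0,"roll": 0,"gripper": 0}
    - {"x": 0,"y": 0,"z": 0,"roll": 0,"gripper": 0}

```text
time_s: 10.4
eef_pos: [0.5178, 0.026, 0.1967]
eef_rot: [0.001, 0.663, 0.749, 0.0]
wrist_force: [3.9, 0.6, 3.3]
opening: 0.103
```

Request:
move_arm:
  moves:
    - {"x": 0,"y": -0.05,"z": 0,"roll": 0,"gripper": 0}
    - {"x": 0,"y": 0,"z": 0,"roll": 0,"gripper": 0}

```text
time_s: 10.65
eef_pos: [0.5173, 0.026, 0.1967]
eef_rot: [0.001, 0.663, 0.749, 0.001]
wrist_force: [5.0, 0.9, 3.5]
opening: 0.102
```

Request:
move_arm:
  moves:
    - {"x": 0,"y": -0.05,"z": 0,"roll": 0,"gripper": 0}
    - {"x": 0,"y": 0,"z": 0,"roll": 0,"gripper": 0}

```text
time_s: 10.9
eef_pos: [0.517, 0.0259, 0.1968]
eef_rot: [0.001, 0.663, 0.749, 0.001]
wrist_force: [5.8, 0.6, 2.3]
opening: 0.108
```

Request:
move_arm:
  moves:
    - {"x": 0,"y": -0.05,"z": 0,"roll": 0,"gripper": 0}
    - {"x": 0,"y": 0,"z": 0,"roll": 0,"gripper": 0}

```text
time_s: 11.15
eef_pos: [0.5166, 0.0258, 0.1968]
eef_rot: [0.001, 0.663, 0.749, 0.001]
wrist_force: [7.8, 0.7, 0.8]
opening: 0.101
```

Request:
move_arm:
  moves:
    - {"x": 0,"y": -0.03,"z": 0,"roll": 0,"gripper": 0}
    - {"x": 0,"y": 0,"z": 0,"roll": 0,"gripper": 0}

```text
time_s: 11.4
eef_pos: [0.5164, 0.0258, 0.1968]
eef_rot: [0.001, 0.663, 0.749, 0.001]
wrist_force: [8.4, 1.5, 1.0]
opening: 0.104
```

Request:
move_arm:
  moves:
    - {"x": 0,"y": 0.17,"z": 0,"roll": 0,"gripper": 0}
    - {"x": 0,"y": 0.14,"z": 0,"roll": 0,"gripper": 0}
    - {"x": 0,"y": 0,"z": 0,"roll": 0,"gripper": 35}
    - {"x": 0,"y": 0,"z": 0,"roll": 0,"gripper": 35}
    - {"x": 0,"y": 0,"z": -4,"roll": 0,"gripper": 35}

```text
time_s: 12.02
eef_pos: [0.516, 0.0266, 0.2329]
eef_rot: [-0.004, 0.663, 0.749, -0.003]
wrist_force: [1.0, -0.8, 0.1]
opening: 0.35
```

Request:
move_arm:
  moves:
    - {"x": 0,"y": 0,"z": -3,"roll": 0,"gripper": 35}
    - {"x": -4,"y": -0.15,"z": 0,"roll": 0,"gripper": 35}
    - {"x": -4,"y": -0.1,"z": 0,"roll": 0,"gripper": 35}
    - {"x": 0,"y": 0,"z": 0,"roll": 0,"gripper": 35}
    - {"x": 0,"y": 0,"z": 0,"roll": 0,"gripper": 35}

```text
time_s: 12.65
eef_pos: [0.5251, -0.0531, 0.2655]
eef_rot: [-0.001, 0.663, 0.749, -0.0]
wrist_force: [-0.0, 0.5, -0.0]
opening: 0.347
```

Request:
move_arm:
  moves:
    - {"x": 0,"y": 0,"z": 4,"roll": 0,"gripper": 35}
    - {"x": 0,"y": 0,"z": 3.1,"roll": 0,"gripper": 35}
    - {"x": 0,"y": 0,"z": 0,"roll": 0,"gripper": 35}
    - {"x": 0,"y": 0,"z": 0,"roll": 0,"gripper": 0}
    - {"x": 0,"y": 0,"z": 0,"roll": 0,"gripper": 0}

```text
time_s: 13.28
eef_pos: [0.5264, -0.0533, 0.1966]
eef_rot: [0.001, 0.662, 0.749, 0.0]
wrist_force: [-0.4, -0.0, -1.6]
opening: 0.106
```

Request:
move_arm:
  moves:
    - {"x": 0,"y": 0,"z": -0.05,"roll": 0,"gripper": 0}
    - {"x": 0,"y": 0,"z": 0,"roll": 0,"gripper": 0}
    - {"x": 0,"y": 0,"z": 0,"roll": 0,"gripper": 0}

```text
time_s: 13.65
eef_pos: [0.5262, -0.0535, 0.1964]
eef_rot: [0.001, 0.663, 0.749, 0.0]
wrist_force: [0.1, 0.8, 2.1]
opening: 0.103
```

Gripped the middle tag with little preload. Drawing it slowly to confirm that it slides.

Request:
move_arm:
  moves:
    - {"x": 0,"y": -0.05,"z": 0,"roll": 0,"gripper": 0}
    - {"x": 0,"y": -0.05,"z": 0,"roll": 0,"gripper": 0}
    - {"x": 0,"y": -0.05,"z": 0,"roll": 0,"gripper": 0}
    - {"x": 0,"y": -0.05,"z": 0,"roll": 0,"gripper": 0}

```text
time_s: 14.15
eef_pos: [0.5242, -0.0538, 0.196]
eef_rot: [0.001, 0.663, 0.749, 0.0]
wrist_force: [4.9, 0.5, 1.2]
opening: 0.106
```

Request:
move_arm:
  moves:
    - {"x": 0,"y": -0.05,"z": 0,"roll": 0,"gripper": 0}
    - {"x": 0,"y": -0.05,"z": 0,"roll": 0,"gripper": 0}

```text
time_s: 14.4
eef_pos: [0.5231, -0.054, 0.1959]
eef_rot: [0.0, 0.663, 0.749, 0.0]
wrist_force: [4.5, 0.0, 0.3]
opening: 0.098
```

It slides at about 4.5 N. Drawing on.

Request:
move_arm:
  moves:
    - {"x": 0,"y": -0.1,"z": 0,"roll": 0,"gripper": 0}
    - {"x": 0,"y": -0.15,"z": 0,"roll": 0,"gripper": 0}
    - {"x": 0,"y": -0.2,"z": 0,"roll": 0,"gripper": 0}
    - {"x": 0,"y": -0.2,"z": 0,"roll": 0,"gripper": 0}
    - {"x": 0,"y": -0.2,"z": 0,"roll": 0,"gripper": 0}

```text
time_s: 15.02
eef_pos: [0.5144, -0.055, 0.1958]
eef_rot: [0.0, 0.663, 0.749, 0.0]
wrist_force: [5.5, -1.2, 0.6]
opening: 0.1
```

Request:
move_arm:
  moves:
    - {"x": 0,"y": -0.2,"z": 0,"roll": 0,"gripper": 0}
    - {"x": 0,"y": -0.2,"z": 0,"roll": 0,"gripper": 0}
    - {"x": 0,"y": -0.2,"z": 0,"roll": 0,"gripper": 0}
    - {"x": 0,"y": -0.2,"z": 0,"roll": 0,"gripper": 0}
    - {"x": 0,"y": -0.2,"z": 0,"roll": 0,"gripper": 0}

```text
time_s: 15.65
eef_pos: [0.5045, -0.0563, 0.1959]
eef_rot: [0.0, 0.663, 0.749, 0.0]
wrist_force: [4.4, -1.3, 0.5]
opening: 0.106
```

Request:
move_arm:
  moves:
    - {"x": 0,"y": -0.2,"z": 0,"roll": 0,"gripper": 0}
    - {"x": 0,"y": -0.3,"z": 0,"roll": 0,"gripper": 0}
    - {"x": 0,"y": -0.4,"z": 0,"roll": 0,"gripper": 0}
    - {"x": 0,"y": -0.4,"z": 0,"roll": 0,"gripper": 0}
    - {"x": 0,"y": -0.5,"z": 0,"roll": 0,"gripper": 0}

```text
time_s: 16.27
eef_pos: [0.4857, -0.0581, 0.1953]
eef_rot: [-0.001, 0.663, 0.749, -0.0]
wrist_force: [0.3, 0.1, -0.5]
opening: 0.099
```

The tag is free (force 0). Checking clearance to the red and purple look-alikes before lowering it here, and measuring the tray.

Run:
```python
from h import *
np.set_printoptions(precision=4,suppress=True)
s=.7
for n,u,v in [("red jaw",545,190),("red jaw r",575,193),("red blk l",525,108),("pur",318,55),("pur r",337,45)]: print(n,atz("w2",u*s,v*s,.02))
for n,u,v in [("traycorner -x",165,140),("tray +x",177,303)]: print(n,atz("w1",u*s,v*s,.035))
o=ctrl.get_obs();print(o["eef_pos"],o["q"])
```

```text
red jaw [0.4549 0.0114 0.02  ]
red jaw r [0.4545 0.0265 0.02  ]
red blk l [ 0.4197 -0.0062  0.02  ]
pur [ 0.4094 -0.103   0.02  ]
pur r [ 0.4044 -0.0949  0.02  ]
traycorner -x [ 0.4593 -0.216   0.035 ]
tray +x [ 0.5743 -0.2133  0.035 ]
[ 0.4857 -0.0581  0.1953] [-0.3622  0.3011  1.9528 -0.0002  0.8897 -2.0554]
```

Request:
move_arm:
  moves:
    - {"x": 0,"y": 0,"z": 1.0,"roll": 0,"gripper": 0}
    - {"x": 0,"y": 0,"z": 1.0,"roll": 0,"gripper": 0}
    - {"x": 0,"y": 0,"z": 0,"roll": 0,"gripper": 0}
    - {"x": 0,"y": 0,"z": 0,"roll": 0,"gripper": 40}
    - {"x": 0,"y": 0,"z": 0,"roll": 0,"gripper": 40}

```text
time_s: 16.9
eef_pos: [0.4864, -0.0582, 0.1753]
eef_rot: [-0.0, 0.663, 0.749, -0.0]
wrist_force: [-0.9, 0.6, -0.1]
opening: 0.399
```

Request:
move_arm:
  moves:
    - {"x": 0,"y": 0,"z": -4,"roll": 0,"gripper": 45}
    - {"x": 0,"y": 0,"z": -4,"roll": 0,"gripper": 45}
    - {"x": 0,"y": 0,"z": -4,"roll": 0,"gripper": 45}
    - {"x": 0,"y": 5.7,"z": 0,"roll": 0,"gripper": 45}
    - {"x": 0,"y": 5.7,"z": 0,"roll": 0,"gripper": 45}

```text
time_s: 17.52
eef_pos: [0.6011, -0.0443, 0.2974]
eef_rot: [0.001, 0.663, 0.749, 0.001]
wrist_force: [0.2, -0.8, 0.5]
opening: 0.451
```

Request:
move_arm:
  moves:
    - {"x": 0,"y": 0,"z": 0,"roll": 0,"gripper": 45}
    - {"x": 0,"y": 0,"z": 0,"roll": 0,"gripper": 45}

```text
time_s: 17.77
eef_pos: [0.5991, -0.0441, 0.2947]
eef_rot: [-0.001, 0.662, 0.749, -0.001]
wrist_force: [0.3, 0.8, -0.4]
opening: 0.45
```

Run:
```python
from h import *
np.set_printoptions(precision=4,suppress=True)
T=pose(ctrl.get_obs());print(T,ctrl.get_obs()["wrist_force"]); shot("wrist","w4")
for z in (.155+.06,.155): print(proj("w4",(T@np.array([0,0,.295-.086,1]))[:3])/.7)
cv2.imwrite("pics/w4b.png",cv2.resize(cv2.imread("pics/w4.png"),(800,600)))
```

```text
[[-0.1225  0.9925 -0.0024  0.5991]
 [ 0.9925  0.1225  0.0005 -0.0441]
 [ 0.0008 -0.0024 -1.      0.2947]
 [ 0.      0.      0.      1.    ]] [ 0.3385  0.8246 -0.4377]
[399.8248 348.0566]
[399.8248 348.0566]
```

View pics/w4b.png

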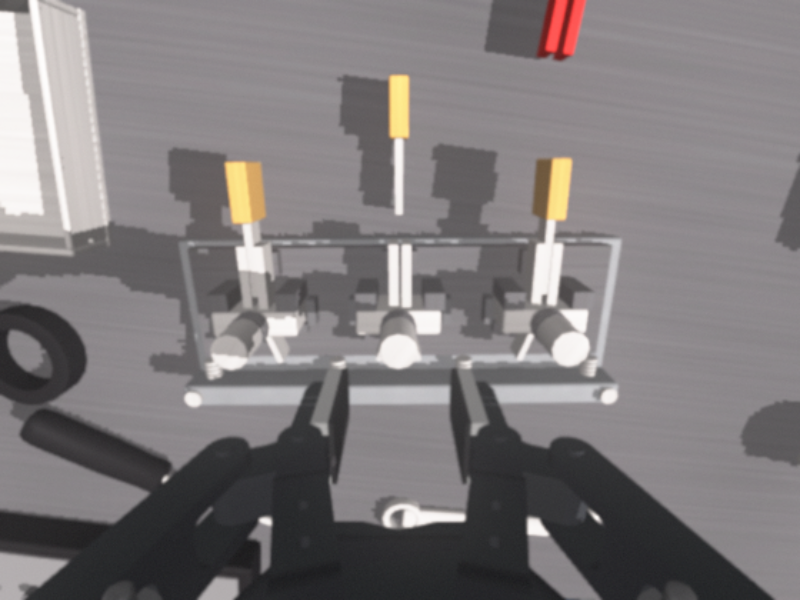

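The middle barrel top is at (399,350), matching the predicted (400,348). The drawn tag is at (399,105) on the bench, and both neighbours are seated. Grasping the clip now.

Request:
move_arm:
  moves:
    - {"x": 0,"y": 0,"z": 3,"roll": 0,"gripper": 45}
    - {"x": 0,"y": 0,"z": 3,"roll": 0,"gripper": 45}
    - {"x": 0,"y": 0,"z": 0.9,"roll": 0,"gripper": 45}
    - {"x": 0,"y": 0,"z": 0,"roll": 0,"gripper": 45}
    - {"x": 0,"y": 0,"z": 0,"roll": 0,"gripper": 0}

```text
time_s: 18.45
eef_pos: [0.6002, -0.0446, 0.2283]
eef_rot: [0.001, 0.663, 0.749, 0.0]
wrist_force: [0.6, -1.3, 0.2]
opening: 0.252
```

Request:
move_arm:
  moves:
    - {"x": 0,"y": 0,"z": 0,"roll": 0,"gripper": 0}
    - {"x": 0,"y": 0,"z": 0,"roll": 0,"gripper": 0}
    - {"x": 0,"y": 0,"z": 0,"roll": 0,"gripper": 0}

```text
time_s: 18.82
eef_pos: [0.6005, -0.0445, 0.2285]
eef_rot: [0.001, 0.662, 0.749, 0.001]
wrist_force: [-0.7, 0.7, 7.2]
opening: 0.196
```

Request:
move_arm:
  moves:
    - {"x": 0,"y": 0,"z": -0.5,"roll": 0,"gripper": 0}
    - {"x": 0,"y": 0,"z": -1,"roll": 0,"gripper": 0}
    - {"x": 0,"y": 0,"z": -1.5,"roll": 0,"gripper": 0}
    - {"x": 0,"y": 0,"z": 0,"roll": 0,"gripper": 0}

```text
time_s: 19.32
eef_pos: [0.6003, -0.0446, 0.2588]
eef_rot: [0.001, 0.663, 0.749, 0.0]
wrist_force: [0.5, -1.3, -1.2]
opening: 0.191
```

Clip held and lifting cleanly (about -1.2 N, its weight).

Request:
move_arm:
  moves:
    - {"x": 0,"y": 0,"z": -3.5,"roll": 0,"gripper": 0}
    - {"x": 0,"y": 0,"z": -4,"roll": 0,"gripper": 0}
    - {"x": 0,"y": 0,"z": -1,"roll": 0,"gripper": 0}
    - {"x": -4.0,"y": -1.6,"z": 0,"roll": 0,"gripper": 0}
    - {"x": -4.0,"y": -1.6,"z": 0,"roll": 0,"gripper": 0}

```text
time_s: 19.95
eef_pos: [0.577, -0.1279, 0.3406]
eef_rot: [-0.001, 0.662, 0.75, -0.0]
wrist_force: [-0.8, -0.4, -1.3]
opening: 0.19
```

Request:
move_arm:
  moves:
    - {"x": -4.5,"y": -1.75,"z": 0,"roll": 0,"gripper": 0}
    - {"x": -4.5,"y": -1.75,"z": 0,"roll": 0,"gripper": 0}
    - {"x": -4.5,"y": -1.75,"z": 0,"roll": 0,"gripper": 0}
    - {"x": -4.5,"y": -1.75,"z": 0,"roll": 0,"gripper": 0}
    - {"x": 0,"y": 0,"z": 0,"roll": 0,"gripper": 0}

```text
time_s: 20.58
eef_pos: [0.5286, -0.3179, 0.3402]
eef_rot: [-0.001, 0.664, 0.748, -0.0]
wrist_force: [0.2, 0.5, -0.9]
opening: 0.189
```

Run:
```python
from h import *
np.set_printoptions(precision=4,suppress=True)
T=pose(ctrl.get_obs());print(T,ctrl.get_obs()["wrist_force"],ctrl.get_obs()["opening"]); shot("wrist","w5")
cv2.imwrite("pics/w5b.png",cv2.resize(cv2.imread("pics/w5.png"),(800,600)))
```

```text
[[-0.1175  0.9931 -0.0021  0.5286]
 [ 0.9931  0.1175  0.0006 -0.3179]
 [ 0.0009 -0.002  -1.      0.3402]
 [ 0.      0.      0.      1.    ]] [ 0.1747  0.4677 -0.8649] 0.18921201619367586
```

View pics/w5b.png

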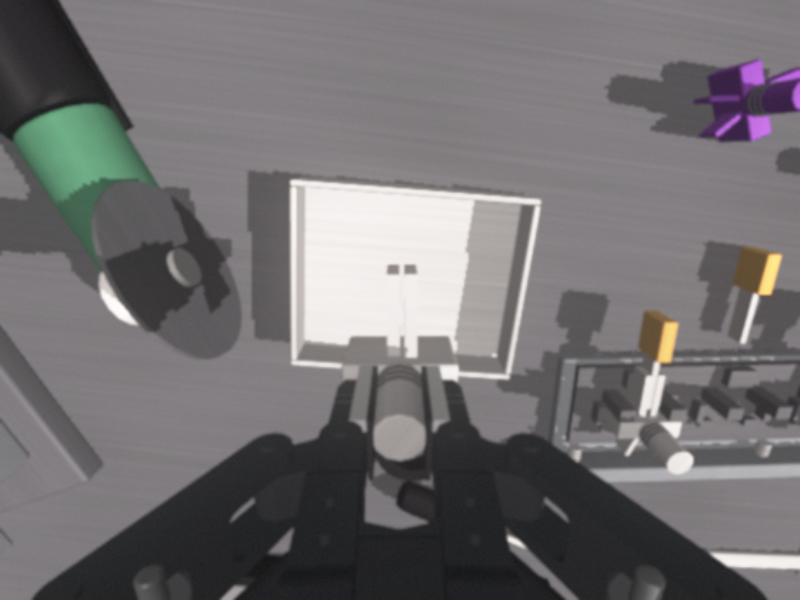

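The wrist view shows the held clip over the tray, whose rim corners are at (292,182), (540,201), (510,376) and (293,362).

Run:
```python
from h import *
np.set_printoptions(precision=4,suppress=True)
T=pose(ctrl.get_obs());I=np.linalg.inv(T);P=[]
for u,v in [(292,182),(540,201),(510,376),(293,362)]:
    p=atz("w5",u*.7,v*.7,.035);P.append(p);print(p,(I@np.append(p,1))[:3]*100)
m=np.mean(P,0);print(m,(I@np.append(m,1))[:3]*100)
```

```text
[ 0.4675 -0.3927  0.035 ] [-6.9455 -6.9758 30.5155]
[ 0.4608 -0.2355  0.035 ] [ 8.7481 -5.7733 30.5474]
[ 0.5863 -0.2294  0.035 ] [ 7.8588  6.7617 30.5223]
[ 0.5933 -0.3875  0.035 ] [-7.9203  5.5744 30.4902]
[ 0.527  -0.3113  0.035 ] [ 0.4353 -0.1032 30.5189]
```

Request:
move_arm:
  moves:
    - {"x": 0.4,"y": 1.2,"z": 3,"roll": 0,"gripper": 0}
    - {"x": 0,"y": 0,"z": 4,"roll": 0,"gripper": 0}
    - {"x": 0,"y": 0,"z": 3,"roll": 0,"gripper": 0}
    - {"x": 0,"y": 0,"z": 1.5,"roll": 0,"gripper": 0}
    - {"x": 0,"y": 0,"z": 0,"roll": 0,"gripper": 0}

```text
time_s: 21.25
eef_pos: [0.5415, -0.3083, 0.2255]
eef_rot: [-0.001, 0.662, 0.749, 0.0]
wrist_force: [-0.3, 0.1, -0.8]
opening: 0.197
```

Request:
move_arm:
  moves:
    - {"x": 0,"y": 0,"z": 0.6,"roll": 0,"gripper": 0}
    - {"x": 0,"y": 0,"z": 0.4,"roll": 0,"gripper": 0}
    - {"x": 0,"y": 0,"z": 0,"roll": 0,"gripper": 0}

```text
time_s: 21.62
eef_pos: [0.5417, -0.3095, 0.2171]
eef_rot: [0.0, 0.663, 0.749, -0.0]
wrist_force: [-0.3, -1.4, -1.2]
opening: 0.186
```

Request:
move_arm:
  moves:
    - {"x": 0,"y": 0,"z": 0.3,"roll": 0,"gripper": 0}
    - {"x": 0,"y": 0,"z": 0,"roll": 0,"gripper": 0}

```text
time_s: 21.88
eef_pos: [0.5416, -0.3094, 0.2137]
eef_rot: [-0.0, 0.663, 0.749, -0.0]
wrist_force: [0.1, -0.3, -1.9]
opening: 0.191
```

Request:
move_arm:
  moves:
    - {"x": 0,"y": 0,"z": 0,"roll": 0,"gripper": 45}
    - {"x": 0,"y": 0,"z": 0,"roll": 0,"gripper": 45}
    - {"x": 0,"y": 0,"z": 0,"roll": 0,"gripper": 45}
    - {"x": 0,"y": 0,"z": -3,"roll": 0,"gripper": 45}
    - {"x": 0,"y": 0,"z": -4,"roll": 0,"gripper": 45}

```text
time_s: 22.5
eef_pos: [0.5412, -0.3091, 0.2833]
eef_rot: [-0.001, 0.663, 0.749, -0.0]
wrist_force: [-0.5, -0.5, 0.3]
opening: 0.456
```

Request:
move_arm:
  moves:
    - {"x": 0,"y": 0,"z": -5,"roll": 0,"gripper": 45}
    - {"x": 0,"y": -4,"z": -3,"roll": 0,"gripper": 45}
    - {"x": 0,"y": -4,"z": 0,"roll": 0,"gripper": 45}
    - {"x": 0,"y": 0,"z": 0,"roll": 0,"gripper": 45}
    - {"x": 0,"y": 0,"z": 0,"roll": 0,"gripper": 45}

```text
time_s: 23.12
eef_pos: [0.4625, -0.3193, 0.364]
eef_rot: [0.0, 0.663, 0.749, 0.0]
wrist_force: [0.5, -0.7, 0.1]
opening: 0.449
```

Run:
```python
from h import *
print(ctrl.get_obs()["time_s"],ctrl.get_obs()["wrist_force"]); shot("wrist","w6");shot("side","s6")
a=cv2.resize(cv2.imread("pics/w6.png"),(400,300));b=cv2.resize(cv2.imread("pics/s6.png")[160:360,190:390],(400,400),interpolation=cv2.INTER_CUBIC)
c=np.zeros((400,800,3),np.uint8);c[:300,:400]=a;c[:,400:]=b
cv2.imwrite("pics/f.png",c)
```

```text
23.125 [ 0.48395685 -0.67256896  0.13331271]
```

View pics/f.png

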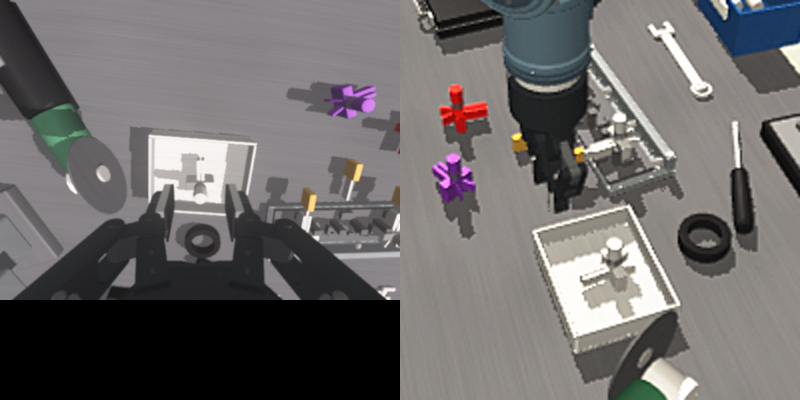

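The clip stands in the tray (side crop (610,260)), the tag is on the bench, the neighbours are seated and the gripper is clear. Handing in.

```bash
python3 -c "
from bench import ctrl; print(ctrl.hand_in())"
```

```text
the job is handed in; nothing more can be done
None
```

The weak clip was the middle one. It now stands bare in the scrap tray, and its tag is on the bench in front of the jig. The job is handed in at about 23 s of the 72 s limit; no verdict was reported.

- **Finding the weak clip:** I tugged the middle tag first. That reading was unclear: it levelled off near 7 N with some vertical load on the tag. A second tug with less load levelled off at about 3 to 4 N, and a crop showed the tag had slid about 3 mm.
- **Feeling a good clip hold:** The left-hand clip (larger y) then held to 8.4 N with the force still rising. I let go there. I did not tug the third clip.
- **Drawing and scrapping:** The middle tag slid out at about 4.5 to 5.5 N while its clip stayed in its seat. I then lowered the clip into the tray and let go.
- **Last checks:** The final pictures show the clip upright in the tray, the gripper clear and the bystanders in place as far as they are in view. The last close look at the jig, just before lifting the clip, showed both neighbouring clips seated with their tags in. Highest pull felt was 8.4 N.
- **Disagreements:** The top camera placed things about 8 mm further out in x than the wrist camera. I went by the wrist camera, and the grasps confirmed it. The drawn tag seems to be standing on its edge rather than lying flat, which should put its centre at about 13 mm, under the 21 mm limit.

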